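Stir the drying balls until the colours are mixed

ROBOT

A 6-joint arm with a two-finger parallel gripper is mounted at the origin on the work surface. World frame = base frame: x ahead of the robot, y to its left, z up, the work surface at z = 0. Lengths are in m, angles in rad, forces in N, time in s.
With the tool pointing down it reaches from about 0.35 to 0.975 m from the base axis. Payload 4.9 kg.
Tool frame: the origin (TCP) lies at the very end of the fingers, on their centre line; the grasp point (between the pads) lies 19 mm behind it; x points along the fingers, y is the direction in which the jaws open and shut, and the axes are right-handed (so a half turn about x gives the same grasp; the last joint's range is limited). The gripper opens to 85 mm and grips with 20 to 120 N. Pads are 22 mm wide; open, the fingers measure 114 mm over their backs; the gripper's body (76 mm by 85 mm) begins 54 mm behind the grasp point. The pads swing forward as they close: fully open they stand 13 mm farther back than shut.
Start: joints at [-1.366, 0.053, 1.613, -0, 1.476, -0.119], TCP at [0.199, -0.593, 0.231] pointing down, gripper open.
Joint ranges: [-3.01, 3.01], [-1.01, 2.22], [0.06, 2.58], [-1.02, 4.17], [0.09, 2.62], [-3.14, 3.14]. Speed limits (rad/s): [2.57, 2.57, 3.14, 3.14, 3.14, 3.14].

INTERFACE

Orientations are given as a unit quaternion [w, x, y, z].
In Python, from plant import manip gives the robot as it stands.
- The arm moves only by the tool play_rows, never from a script. Its argument "plan" is a list of rows, each a list of 5 numbers: the shift along the tool's x, y, z in mm, then the turn about the tool's x in rad, then the closure, from -1 (fully open) to 1 (shut). A call has 1 to 8 rows; each row is the pose to reach, as a shift and turn from the pose commanded when the call began, along the tool's axes at that moment; what a row does not reach only later rows make up. A row lasts 1/8 s, in which the tool goes at most 62.5 mm and 10.7 degrees, less where a joint would pass 70% of its speed; a pose out of reach is approached as far as the arm can. A call with a gripper value outside its range is refused whole. The fingers move at their own pace and stop on an object; the grip force is fixed at half the most. Time passes only in rows, so rows that repeat a pose let the fingers close. It gives the time, the measured TCP pose, the force and the opening at its end, in the units of the state.
- manip.state(): the state, without advancing time (a new reading comes with each control period).
- manip.grab_frame(name): name is "scene" or "top" or "wrist"; returns a dict with "img" (420x560x3 uint8, red, green, blue), "range_z" (420x560 float32, m along the optical axis (not along the pixel's ray), 0 where there is no reading), "fx", "fy", "cx", "cy" (pixels), "k1" (the pictures are not rectified: a ray, as slopes to the right and down, at radius r is drawn at 1 + k1 r^2 times it, then the intrinsics apply), "origin" and "rotation" of the camera in the world. Camera axes: x right, y up, looking along -z (the intrinsics and any distortion apply to the point x, -y, -z); pixel columns grow to the right and rows downward; lengths in m; the calibration is good to about 2 mm. A picture is of the moment at which its call begins.
- manip.job_done(): hands the job in, once; it reports no verdict.
The state is a dict: "time": time; "joint_pos": joint angles; "joint_vel": joint speeds; "joint_efforts": joint torques, N m; "tool_pos": TCP position; "tool_rot": TCP orientation; "contact_force": force on the tool from outside, world axes, zero at the start; "ft_torque": the same for the moment, N m; "gripper_width": opening from 0.0 (shut) to 1.0 (fully open).
Only numpy, scipy, OpenCV 4.12 (cv2) and the standard library are available. Lean on these libraries where they do the work, as an engineer would, in place of code of your own. Each camera call takes 0.05 s, during which the arm holds its last target. There are 200 camera calls.

TASK

Take the stirring rod out of its forked stand and, with its black head down near the floor of the dish, stir the drying balls in wide circles for at least two full rounds, until the colours are mixed and both orange and blue balls lie on each side of the line through the two black marks on the rim. Then hang the rod back in the fork by its collar, upright and still. Keep every ball in the dish, don't touch the balls with the gripper or press the rod hard on the dish, and leave the rest of the bench as it stands.

Things in the scene. Friction and masses are not known exactly. Their poses are not given: they have to be found in the camera images.
- dish: white round dish fixed to the bench: outer diameter 154 mm, 62 mm tall, wall 5 mm (inside 144 mm), flat floor 6 mm above the bench. Origin: centre of its underside. Two black marks over the rim and down the outside lie at its own +x and -x; the line through them (its x axis) splits the dish into halves y > 0 and y < 0
- stirrer: stirring rod hanging upright in the stand's fork, 0.15 kg. Origin: on its axis at the underside of the collar, z up. Black collar 40 mm across, 10 mm thick; above it a green square handle 22 x 22 mm (faces along its own x, y) from 10 to 74 mm above the origin; below, a metal shaft 12 mm across ending in a black cylindrical head 24 mm across and 36 mm tall, its foot 150 mm below the origin
- stirrer_tip (a point): centre of the flat foot of the stirring head
- stirrer_grip (a point): on the rod's axis in the handle, 44 mm above the underside of the collar: a good place to grip
- stand: fixed stand: white base 150 x 110 x 12 mm, post 63 mm behind (+x), steel fork on top. Origin: on the bench below the seat. Two prongs, each 18 mm wide, 20 mm slot between, open to its own -x, closed 13 mm behind the origin; prongs end 34 mm before it. 6 mm ridges across the prongs at 26 to 34 mm before and from 29 mm behind the origin keep the collar between them
- stand_seat (a point): middle of the seat, on the upper face of the prongs, 190 mm above the bench: the stirrer's origin hangs here
- orange0: orange drying ball, 26 mm across, 20 g, smooth, loose in the dish. Origin: its centre
- orange1: orange drying ball, 26 mm across, 20 g, smooth, loose in the dish. Origin: its centre
- orange2: orange drying ball, 26 mm across, 20 g, smooth, loose in the dish. Origin: its centre
- orange3: orange drying ball, 26 mm across, 20 g, smooth, loose in the dish. Origin: its centre
- orange4: orange drying ball, 26 mm across, 20 g, smooth, loose in the dish. Origin: its centre
- blue0: blue drying ball, 26 mm across, 20 g, smooth, loose in the dish. Origin: its centre
- blue1: blue drying ball, 26 mm across, 20 g, smooth, loose in the dish. Origin: its centre
- blue2: blue drying ball, 26 mm across, 20 g, smooth, loose in the dish. Origin: its centre
- blue3: blue drying ball, 26 mm across, 20 g, smooth, loose in the dish. Origin: its centre
- blue4: blue drying ball, 26 mm across, 20 g, smooth, loose in the dish. Origin: its centre
- reagent_bottle: purple-capped white plastic jar, 72 mm across, 170 mm tall, loose bystander. Origin: centre of its underside
- amber_jar: amber jar with a black cap, 68 mm across, 100 mm tall, loose bystander. Origin: centre of its underside
- petri_stack: stack of clear petri dishes, 90 mm across, 45 mm tall, loose bystander. Origin: centre of its underside

How it is judged:
On the way, in this order (a step that is already met when the one before it is completed fails the run):
1. the rod's tip is down in the dish (under 30 mm above the bench), out towards the +x mark (at least 20 mm from the middle) (z of stirrer_tip in the frame of dish between 0 and 0.03 m and x of stirrer_tip in the frame of dish above 0.02 m and y of stirrer_tip in the frame of dish between -0.02 and 0.02 m), for 0.03 s.
2. stirring on, the tip, still down, passes to one flank, between the marks (((z of stirrer_tip in the frame of dish between 0 and 0.03 m and y of stirrer_tip in the frame of dish above 0.02 m and x of stirrer_tip in the frame of dish between -0.02 and 0.02 m) or (z of stirrer_tip in the frame of dish between 0 and 0.03 m and y of stirrer_tip in the frame of dish below -0.02 m and x of stirrer_tip in the frame of dish between -0.02 and 0.02 m))), for 0.03 s.
3. the tip, still down, passes the -x mark (z of stirrer_tip in the frame of dish between 0 and 0.03 m and x of stirrer_tip in the frame of dish below -0.02 m and y of stirrer_tip in the frame of dish between -0.02 and 0.02 m), for 0.03 s.
4. the tip, still down, passes a flank again (((z of stirrer_tip in the frame of dish between 0 and 0.03 m and y of stirrer_tip in the frame of dish above 0.02 m and x of stirrer_tip in the frame of dish between -0.02 and 0.02 m) or (z of stirrer_tip in the frame of dish between 0 and 0.03 m and y of stirrer_tip in the frame of dish below -0.02 m and x of stirrer_tip in the frame of dish between -0.02 and 0.02 m))), for 0.03 s.
5. the tip, still down, is back at the +x mark: a full round (all of step 1), for 0.03 s.
At the end, for the whole second after the job is handed in: each half of the dish (split by the line through the marks) holds an orange and a blue ball, centres 3 mm past the line; all balls in the dish; the rod hangs by its collar, within 12 mm of the seat, 4 mm in height and 0.08 rad of upright, at rest (y of any of orange0, orange1, orange2, orange3, orange4 in the frame of dish above 0.003 m and y of any of orange0, orange1, orange2, orange3, orange4 in the frame of dish below -0.003 m and y of any of blue0, blue1, blue2, blue3, blue4 in the frame of dish above 0.003 m and y of any of blue0, blue1, blue2, blue3, blue4 in the frame of dish below -0.003 m and z of each of orange0, orange1, orange2, orange3, orange4, blue0, blue1, blue2, blue3, blue4 in the frame of dish below 0.05 m and horizontal distance between each of orange0, orange1, orange2, orange3, orange4, blue0, blue1, blue2, blue3, blue4 and dish below 0.073 m and horizontal distance between stirrer and stand_seat below 0.012 m and z of stirrer in the frame of stand_seat between -0.004 and 0.004 m and angle between stirrer's own z axis and vertical below 0.08 rad and linear speed of stirrer below 0.02 m/s); the robot touches nothing.
It fails at once if the gripper touches a ball (contact force between any of the arm, the fingers and orange0 above 0.3 N or contact force between any of the arm, the fingers and orange1 above 0.3 N or contact force between any of the arm, the fingers and orange2 above 0.3 N or contact force between any of the arm, the fingers and orange3 above 0.3 N or contact force between any of the arm, the fingers and orange4 above 0.3 N or contact force between any of the arm, the fingers and blue0 above 0.3 N or contact force between any of the arm, the fingers and blue1 above 0.3 N or contact force between any of the arm, the fingers and blue2 above 0.3 N or contact force between any of the arm, the fingers and blue3 above 0.3 N or contact force between any of the arm, the fingers and blue4 above 0.3 N).
It fails at once if the rod is pressed or knocked against the dish with more than 30 N (contact force between stirrer and dish above 30 N).
It fails at once if a bystander is moved by more than 15 mm (distance of any of reagent_bottle, amber_jar, petri_stack from where it was at the start of the episode above 0.015 m).
It also fails if it takes over 72 s, if anything falls off the work surface, if the arm or the gripper's body presses on something with over 40 N, if the wrist force passes 120 N, or if a joint passes its speed limit or range.

## Working session

There is one attempt and no reset: what is moved stays moved. The work goes in short steps, Python scripts to look and compute and a tool call to move; the robot and the scene stay as the last step left them, time stands still between calls to the robot, and variables do not carry over. Pictures are saved under pics/ and viewed, about 8 in all and at most 12, crops included, and the job is handed in when it is done.

Besides the shell and the picture viewer there is one more tool, called by a JSON object that holds its "name" and its "arguments". play_rows: Moves the arm, as the interface text tells. Its arguments: {"type":"object","properties":{"plan":{"type":"array"}},"required":["plan"]}

```bash
ls; mkdir -p pics; cat > h.py <<'E'
import numpy as np, cv2
from plant import manip
def pts(f):
    """world point per pixel from depth"""
    h,w=f["range_z"].shape
    u,v=np.meshgrid(np.arange(w),np.arange(h))
    return world(f,u,v,f["range_z"])
def slopes(f,u,v):
    K=np.array([[f["fx"],0,f["cx"]],[0,f["fy"],f["cy"]],[0,0,1.]])
    p=np.stack([np.ravel(u),np.ravel(v)],-1).astype(float)[:,None]
    s=cv2.undistortPoints(p,K,np.array([f["k1"],0,0,0,0.]))[:,0]
    return s.reshape(np.shape(u)+(2,))
def world(f,u,v,z):
    s=slopes(f,u,v); z=np.asarray(z)
    c=np.stack([s[...,0]*z,-s[...,1]*z,-z],-1)
    return c@np.array(f["rotation"]).T+np.array(f["origin"])
def onplane(f,u,v,h):
    o=np.array(f["origin"]); d=world(f,u,v,np.ones(np.shape(u)))-o
    return o+d*((h-o[2])/d[...,2])[...,None]
def save(f,n,crop=None,k=1):
    im=cv2.cvtColor(f["img"],cv2.COLOR_RGB2BGR)
    if crop: im=im[crop[1]:crop[3],crop[0]:crop[2]]
    cv2.imwrite("pics/"+n,cv2.resize(im,None,fx=k,fy=k))
E
python3 - <<'E'
from h import *
s=manip.state(); print(s)
for n in("scene","top"):
    f=manip.grab_frame(n); save(f,n+"0.png"); print(n,f["fx"],f["k1"],f["origin"],np.round(f["rotation"],3).tolist())
    np.savez(n+"0.npz",**f)
a=cv2.imread("pics/scene0.png");b=cv2.imread("pics/top0.png")
E
```

```text
pics
{'time': 0.0, 'joint_pos': array([-1.36601831e+00,  5.33496601e-02,  1.61429017e+00,  2.38744479e-06,
        1.47594383e+00, -1.19005728e-01]), 'joint_vel': array([ 0.00204325,  0.00123928, -0.000305  ,  0.00010511,  0.00106535,
       -0.0004794 ]), 'joint_efforts': array([-8.32639271e-04, -3.93689203e+01, -3.70174742e+01, -2.31096192e-04,
        7.30016400e-03, -1.57511363e-05]), 'tool_pos': array([ 0.19872107, -0.59192754,  0.23006974]), 'tool_rot': array([-0.113272  , -0.69783106, -0.11467863,  0.69788974]), 'contact_force': array([-0.04543778,  0.30255212,  0.23811912]), 'ft_torque': array([-0.03165207, -0.05972737,  0.04541321]), 'gripper_width': 0.9999457649765745}
scene 439.98288147528234 -0.09986320645934589 [1.53191684 0.49984257 0.90653707] [0.447, 0.24, 0.387, 0.77]
top 443.82595498057793 -0.06943544249687165 [0.49538779 0.01869154 1.20857881] [-0.701, -0.036, 0.038, 0.711]
```

View pics/scene0.png

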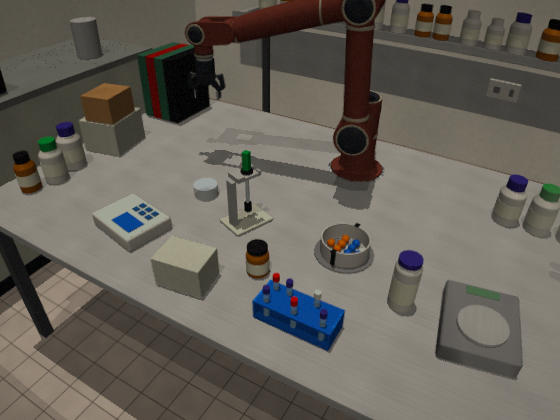

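View pics/top0.png

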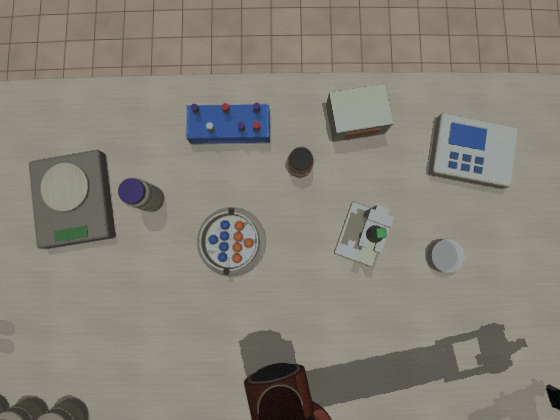

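Scene view: dish at (345,247), stand with rod at (246,190). Top view: dish centre about (229,241) with marks at (231,211) and (226,271), blue balls left and orange right. Stand is near (370,232) with the green handle at (381,233). Now measuring them.

```bash
python3 - <<'E'
from h import *
f=dict(np.load("top0.npz")); P=pts(f); im=f["img"].astype(int); hsv=cv2.cvtColor(f["img"],cv2.COLOR_RGB2HSV)
R=np.s_[200:280,190:270]
# rim by height
p=P[195:285,185:275]; m=(p[...,2]>.052)&(p[...,2]<.07); q=p[m]
A=np.c_[2*q[:,:2],np.ones(len(q))]; s=np.linalg.lstsq(A,(q[:,:2]**2).sum(1),rcond=None)[0]
print("dish c",s[:2],"r",np.sqrt(s[2]+s[0]**2+s[1]**2),"z",np.median(q[:,2]),len(q))
dark=(hsv[...,2]<45)
n,l,st,c=cv2.connectedComponentsWithStats(dark.astype(np.uint8))
for i in range(1,n):
    if st[i,4]>8 and 190<c[i][0]<420 and 190<c[i][1]<285:
        print("dark",st[i],c[i].round(1),"at .062",onplane(f,*c[i][:,None],.062).round(4),"zmed",np.median(P[l==i][:,2]).round(3),np.median(P[l==i],0).round(3))
g=(hsv[...,0]>45)&(hsv[...,0]<85)&(hsv[...,1]>120)&(hsv[...,2]>40)
n,l,st,c=cv2.connectedComponentsWithStats(g.astype(np.uint8))
for i in range(1,n):
    if st[i,4]>20: 
        cc=cv2.findContours((l==i).astype(np.uint8),0,2)[0][0]; print("green",st[i],c[i],cv2.minAreaRect(cc),np.median(P[l==i],0).round(4))
        t=P[(l==i)&(P[...,2]>.255)]; print(len(t),t.mean(0) if len(t) else 0, "min/max",t.min(0),t.max(0))
# fork plane
m=np.zeros(P.shape[:2],bool); m[190:275,325:400]=1
w=m&(abs(P[...,2]-.19)<.006); t=P[w][:,:2]; print("fork pts",len(t)); r=cv2.minAreaRect(t.astype(np.float32)); print(r, cv2.boxPoints(r))
w=m&(abs(P[...,2]-.012)<.005); t=P[w][:,:2]; r=cv2.minAreaRect(t.astype(np.float32)); print("base",len(t),r)
save(f,"topcrop.png",(320,190,410,280),6)
E
```

```text
Traceback (most recent call last):
  File "h.py", line 7, in pts
    return world(f,u,v,f["range_z"])
  File "h.py", line 16, in world
    return c@np.array(f["rotation"]).T+np.array(f["origin"])
           ~^~~~~~~~~~~~~~~~~~~~~~~~~~
ValueError: matmul: Input operand 1 has a mismatch in its core dimension 0, with gufunc signature (n?,k),(k,m?)->(n?,m?) (size 4 is different from 3)
```

```bash
sed -i 's/c@np.array(f\["rotation"\]).T/c@quat(f["rotation"]).T/; 2a from scipy.spatial.transform import Rotation as Ro\ndef quat(q): return Ro.from_quat(np.asarray(q)[[1,2,3,0]]).as_matrix()' h.py
cat > m.py <<'E'
from h import *
f=dict(np.load("top0.npz")); P=pts(f); hsv=cv2.cvtColor(f["img"],cv2.COLOR_RGB2HSV)
p=P[195:285,185:275]; m=(p[...,2]>.052)&(p[...,2]<.07); q=p[m]
A=np.c_[2*q[:,:2],np.ones(len(q))]; s=np.linalg.lstsq(A,(q[:,:2]**2).sum(1),rcond=None)[0]
print("dish c",s[:2],"r",np.sqrt(s[2]+s[0]**2+s[1]**2),"z",np.median(q[:,2]),len(q))
dark=(hsv[...,2]<45)
n,l,st,c=cv2.connectedComponentsWithStats(dark.astype(np.uint8))
for i in range(1,n):
    if st[i,4]>8 and 190<c[i][0]<420 and 190<c[i][1]<285:
        print("dark",st[i],c[i].round(1),"at .062",onplane(f,c[i][0],c[i][1],.062).round(4),np.median(P[l==i],0).round(3))
g=(hsv[...,0]>45)&(hsv[...,0]<85)&(hsv[...,1]>120)&(hsv[...,2]>40)
n,l,st,c=cv2.connectedComponentsWithStats(g.astype(np.uint8))
for i in range(1,n):
    if st[i,4]>20 and c[i][0]>300:
        t=P[(l==i)&(P[...,2]>.255)]; print("green",st[i],c[i],len(t),t.mean(0) if len(t) else 0)
        if len(t)>3: print(cv2.minAreaRect(t[:,:2].astype(np.float32)))
m=np.zeros(P.shape[:2],bool); m[190:275,325:400]=1
w=m&(abs(P[...,2]-.19)<.006); t=P[w][:,:2]; r=cv2.minAreaRect(t.astype(np.float32)); print("fork",len(t),r)
w=m&(abs(P[...,2]-.012)<.005); t=P[w][:,:2]; r=cv2.minAreaRect(t.astype(np.float32)); print("base",len(t),r)
cv2.imwrite("pics/topcrop.png",cv2.resize(cv2.cvtColor(f["img"],cv2.COLOR_RGB2BGR)[190:280,320:410],None,fx=6,fy=6,interpolation=0))
E
python3 m.py
```

```text
dish c [0.52233366 0.16634732] r 0.07485400970164467 z 0.06166833103761926 440
dark [367 229   5   9  24] [369.  232.9] at .062 [ 0.5372 -0.1977  0.062 ] [ 0.534 -0.172  0.2  ]
fork 478 ((0.5381734371185303, -0.18880584836006165), (0.05766678228974342, 0.0895935669541359), 68.91058349609375)
base 1361 ((0.5440829396247864, -0.18987222015857697), (0.11096036434173584, 0.16464334726333618), 70.07437896728516)
```

View pics/topcrop.png

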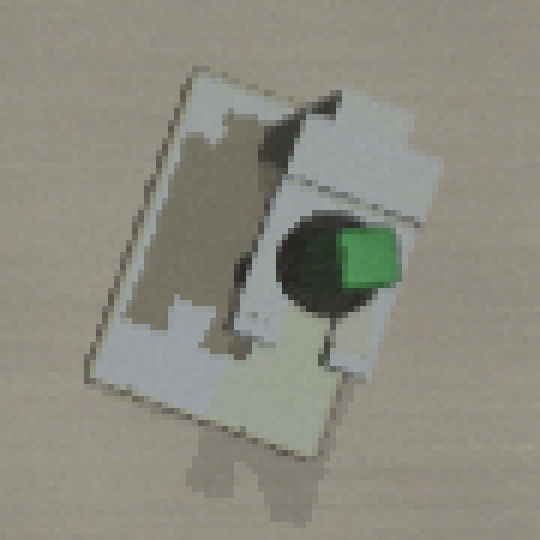

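Crop shows the fork running up and slightly right (slot opens down-left). The collar is at about (331,264) in the crop and the handle top at (370,258), nearly aligned with the image axes.

```bash
cat >> h.py <<'E'
def todelta(target,yawdir=None,s=None):
    """shift (mm, tool axes) to bring TCP to world target; turn so tool y lies along yawdir (world angle, mod pi)"""
    s=s or manip.state(); R=quat(s["tool_rot"]); d=R.T@(np.asarray(target)-s["tool_pos"])*1000
    a=0
    if yawdir is not None:
        y=R.T@np.array([np.cos(yawdir),np.sin(yawdir),0]); a=np.arctan2(y[2],y[1]); a=(a+np.pi/2)%np.pi-np.pi/2
    return d.round(1),round(float(a),3)
E
python3 - <<'E'
from h import *
f=dict(np.load("top0.npz")); P=pts(f); hsv=cv2.cvtColor(f["img"],cv2.COLOR_RGB2HSV); H,S,V=[hsv[...,i].astype(int) for i in range(3)]
g=(H>40)&(H<90)&(S>90)&(V>85); g[:,:365]=0;g[:,400:]=0;g[:220]=0;g[245:]=0
cc=max(cv2.findContours(g.astype(np.uint8),0,2)[0],key=cv2.contourArea); r=cv2.minAreaRect(cc)
b=onplane(f,cv2.boxPoints(r)[:,0],cv2.boxPoints(r)[:,1],.264); print("handle",b.mean(0),"sides",np.linalg.norm(np.diff(b,axis=0),axis=1),"ang",np.degrees(np.arctan2(*(b[1]-b[0])[[1,0]])), "depth z",np.median(P[g][:,2]))
print("collar",onplane(f,375.2,234.,.2))
m=(V<60); m[:,:195]=0;m[:,265:]=0;m[:200]=0;m[285:]=0
rad=np.hypot(P[...,0]-.5223,P[...,1]-.1663); m&=(rad<.09)&(rad>.064)&(P[...,2]>.04)
n,l,st,c=cv2.connectedComponentsWithStats(m.astype(np.uint8))
for i in range(1,n):
    if st[i,4]>5: w=onplane(f,c[i][0],c[i][1],.062); print("mark",st[i],w.round(4),np.degrees(np.arctan2(w[1]-.1663,w[0]-.5223)))
e,u,v=None,np.arange(0,1),0
for nm,mm in(("blue",(H>95)&(H<125)&(S>130)),("orange",(H<18)&(S>150)&(V>110))):
    mm=mm.copy(); mm[:,:200]=0;mm[:,260:]=0;mm[:212]=0;mm[270:]=0
    n,l,st,c=cv2.connectedComponentsWithStats(mm.astype(np.uint8))
    for i in range(1,n):
        if st[i,4]>15: w=onplane(f,c[i][0],c[i][1],.019)-[.5223,.1663,0]; print(nm,st[i,4],(w*1000).round(0)[:2])
# rotated fork: edges
m=np.zeros(P.shape[:2],bool); m[190:275,325:400]=1
w=m&(abs(P[...,2]-.19)<.005)&(S<60); r=cv2.minAreaRect(P[w][:,:2].astype(np.float32)); print(r)
print(manip.state()["tool_pos"], quat(manip.state()["tool_rot"]).round(3))
print("above grip",todelta([.53,-.17,.33],np.radians(90)))
E
```

```text
handle [ 0.53024214 -0.18438922  0.264     ] sides [0.01935556 0.01920246 0.01931797] ang -90.84671881988838 depth z 0.26385204781957405
collar [ 0.52936586 -0.18588151  0.2       ]
mark [229 209   5   5  22] [0.5988 0.1595 0.062 ] -5.059361003070135
mark [224 268   5   6  28] [0.4453 0.1723 0.062 ] 175.53737053313364
blue 50 [44. 15.]
blue 46 [15. 17.]
blue 47 [ 5. 48.]
blue 47 [-15.  19.]
blue 47 [-42.  22.]
orange 52 [ 41. -23.]
orange 53 [ 12. -20.]
orange 54 [ -5. -49.]
orange 53 [-17. -17.]
orange 57 [-45. -17.]
((0.5381734371185303, -0.18880584836006165), (0.05766678228974342, 0.0895935669541359), 68.91058349609375)
[ 0.19874162 -0.59196119  0.23016464] [[-0.     0.318 -0.948]
 [ 0.002 -0.948 -0.318]
 [-1.    -0.002 -0.   ]]
above grip (array([ -99.2, -294.8, -448.3]), 0.324)
```

{"name": "play_rows", "arguments": {"plan": [[-50,0,0,0,-1],[-100,-40,-60,0.1,-1],[-100,-281,-443,0.324,-1],[-100,-281,-443,0.324,-1],[-100,-281,-443,0.324,-1],[-100,-281,-443,0.324,-1],[-100,-281,-443,0.324,-1],[-100,-281,-443,0.324,-1]]}}

```text
time: 1.1
tool_pos: [0.4675, -0.2601, 0.3279]
tool_rot: [0.0, -0.707, 0.0, 0.707]
contact_force: [0.5, -0.0, -0.1]
gripper_width: 1.002
```

{"name": "play_rows", "arguments": {"plan": [[0,0,0,0,-1],[0,0,0,0,-1]]}}

```text
time: 1.35
tool_pos: [0.4665, -0.262, 0.3278]
tool_rot: [-0.0, -0.707, -0.0, 0.707]
contact_force: [-0.2, -0.6, -0.6]
gripper_width: 0.999
```

```bash
python3 - <<'E'
from h import *
s=manip.state(); print(s["tool_pos"],quat(s["tool_rot"]).round(3),s["joint_vel"].max(),s["contact_force"])
print(todelta([.530,-.185,.215],np.pi/2))
f=manip.grab_frame("wrist"); np.savez("w1.npz",**f); save(f,"w1.png"); print(f["origin"],quat(f["rotation"]).round(2))
E
```

```text
[ 0.46651835 -0.26203094  0.32782349] [[-0.001  0.    -1.   ]
 [ 0.    -1.    -0.   ]
 [-1.    -0.     0.001]] 0.0022486311703111346 [-0.24391385 -0.62663702 -0.56021458]
(array([112.8, -77. , -63.6]), 0.0)
[ 0.55063258 -0.2609442   0.47055304] [[-0.    0.95  0.32]
 [-1.   -0.   -0.  ]
 [-0.   -0.32  0.95]]
```

View pics/w1.png

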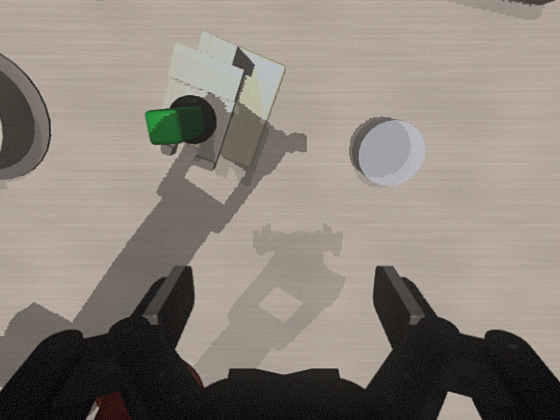

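Wrist view: green handle top around (162,127), collar at about (190,120), fork opening down-right, petri stack at (388,152), dish at the left edge. Refining the handle position and stand angle from it.

```bash
python3 - <<'E'
from h import *
f=dict(np.load("w1.npz")); P=pts(f); hsv=cv2.cvtColor(f["img"],cv2.COLOR_RGB2HSV); H,S,V=[hsv[...,i].astype(int) for i in range(3)]
g=(H>40)&(H<90)&(S>90)
t=g&(P[...,2]>.260)&(P[...,2]<.268); b=cv2.minAreaRect(P[t][:,:2].astype(np.float32)); print("handle top",t.sum(),b)
gg=g&(P[...,2]>.205)&(P[...,2]<.26); print("faces x,y range",np.percentile(P[gg],[2,98],axis=0))
c=(V<70)&(abs(P[...,2]-.2)<.003); q=P[c]; q=q[np.hypot(q[:,0]-.53,q[:,1]+.185)<.05]; print("collar",len(q),cv2.minEnclosingCircle(q[:,:2].astype(np.float32)))
w=(abs(P[...,2]-.19)<.003)&(S<60); q=P[w]; q=q[np.hypot(q[:,0]-.53,q[:,1]+.185)<.1]; print("fork",len(q),cv2.minAreaRect(q[:,:2].astype(np.float32)))
w=(abs(P[...,2]-.196)<.002)&(S<60); q=P[w]; q=q[np.hypot(q[:,0]-.53,q[:,1]+.185)<.1]; print("ridge",len(q)); 
import json
w=(abs(P[...,2]-.012)<.005); q=P[w]; q=q[np.hypot(q[:,0]-.53,q[:,1]+.185)<.14]; print("base",len(q),cv2.minAreaRect(q[:,:2].astype(np.float32)))
E
```

```text
handle top 1135 ((0.5319469571113586, -0.1842205673456192), (0.021346094086766243, 0.021665772423148155), 3.5458858013153076)
faces x,y range [[ 0.5230812  -0.19537523  0.20758058]
 [ 0.54306181 -0.18769586  0.25917734]]
collar 783 ((0.5318465232849121, -0.18421661853790283), 0.019709790125489235)
fork 1874 ((0.538448691368103, -0.18631675839424133), (0.05665123090147972, 0.0874420627951622), 69.01715850830078)
ridge 2859
base 3850 ((0.5377748608589172, -0.18925336003303528), (0.1039801836013794, 0.1497838795185089), 68.82184600830078)
```

{"name": "play_rows", "arguments": {"plan": [[0,-40,-33,0,-1],[0,-78,-65.5,0,-1],[0,-78,-65.5,0,-1],[40,-78,-65.5,0,-1],[80,-78,-65.5,0,-1],[113,-78,-65.5,0,-1],[113,-78,-65.5,0,-1],[113,-78,-65.5,0,-1]]}}

```text
time: 2.4
tool_pos: [0.5324, -0.1855, 0.2169]
tool_rot: [-0.0, 0.708, -0.001, -0.706]
contact_force: [1.1, 0.8, 0.5]
gripper_width: 0.999
```

{"name": "play_rows", "arguments": {"plan": [[0,0,0,0,0.2],[0,0,0,0,0.6],[0,0,0,0,1],[0,0,0,0,1],[0,0,0,0,1],[0,0,0,0,1],[0,0,0,0,1],[0,0,0,0,1]]}}

```text
time: 3.4
tool_pos: [0.5326, -0.1842, 0.2159]
tool_rot: [0.0, 0.707, -0.0, -0.707]
contact_force: [-0.6, -2.0, 4.8]
gripper_width: 0.25
```

{"name": "play_rows", "arguments": {"plan": [[-7,0,0,0,1],[-14,0,0,0,1],[-14,0,0,0,1],[-14,-6,16,0,1],[-14,-13,33,0,1],[-14,-20,52,0,1],[-14,-28,73,0,1],[-14,-28,73,0,1]]}}

```text
time: 4.4
tool_pos: [0.4585, -0.1556, 0.2289]
tool_rot: [0.0, -0.707, 0.0, 0.707]
contact_force: [-0.1, 0.1, -1.5]
gripper_width: 0.252
```

```bash
python3 - <<'E'
from h import *
s=manip.state(); print(s["tool_pos"],quat(s["tool_rot"]).round(3),s["contact_force"],s["gripper_width"])
f=manip.grab_frame("scene"); save(f,"s2.png",(190,120,400,280),3)
E
```

```text
[ 0.4585419  -0.15558553  0.2289054 ] [[-0. -0. -1.]
 [ 0. -1.  0.]
 [-1. -0.  0.]] [-0.12137191  0.11703071 -1.53321246] 0.25194947933751105
```

View pics/s2.png

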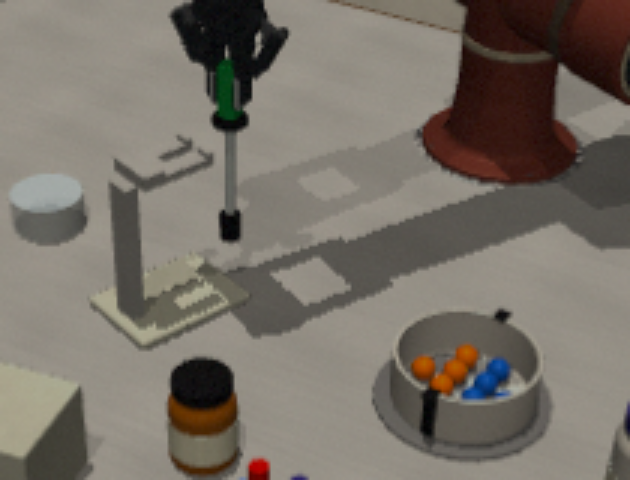

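Rod is free and upright in the gripper at (230,150) in this crop; balls still unmixed in the dish at (465,380). Next: lift and go over the dish.

{"name": "play_rows", "arguments": {"plan": [[-40,0,0,0,1],[-71,-20,0,0,1],[-71,-70,-20,0,1],[-71,-130,-40,0,1],[-71,-190,-60,0,1],[-71,-250,-80,0,1],[-71,-300,-93,0,1],[-71,-318,-93.5,0,1]]}}

```text
time: 5.45
tool_pos: [0.5537, 0.1648, 0.2995]
tool_rot: [-0.001, -0.707, -0.001, 0.707]
contact_force: [0.5, 0.1, -1.2]
gripper_width: 0.249
```

{"name": "play_rows", "arguments": {"plan": [[0,0,0,0,1],[0,0,0,0,1],[0,0,0,0,1],[0,0,0,0,1]]}}

```text
time: 5.95
tool_pos: [0.5529, 0.1609, 0.3005]
tool_rot: [-0.001, 0.707, -0.001, -0.707]
contact_force: [-0.8, 0.1, -1.8]
gripper_width: 0.249
```

```bash
python3 - <<'E'
from h import *
s=manip.state(); print(s["tool_pos"],s["contact_force"])
f=manip.grab_frame("wrist"); np.savez("w2.npz",**f); save(f,"w2.png")
P=pts(f); m=(P[...,2]>.057)&(P[...,2]<.067)&(np.hypot(P[...,0]-.523,P[...,1]-.166)<.1); q=P[m][:,:2]
A=np.c_[2*q,np.ones(len(q))]; s=np.linalg.lstsq(A,(q**2).sum(1),rcond=None)[0]; print("dish",s[:2],np.sqrt(s[2]+(s[:2]**2).sum()),len(q))
E
```

```text
[0.55290558 0.16093966 0.30049938] [-0.77368443  0.06094871 -1.83887495]
dish [0.52549053 0.16806617] 0.0739038893667012 1434
```

View pics/w2.png

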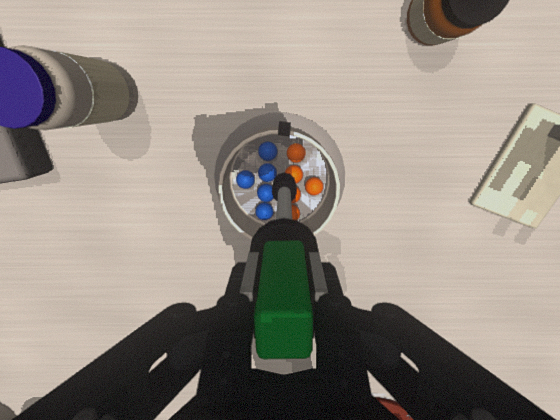

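Wrist view: dish around (280,185) with blue balls left, orange right, rod head over the gap at (285,187); the reagent bottle is far left. Lowering.

{"name": "play_rows", "arguments": {"plan": [[40,-2.5,0,0,1],[75,-2.5,0,0,1],[82,-2.5,0,0,1],[88,-2.5,0,0,1],[94,-2.5,0,0,1],[100,-2.5,0,0,1],[105,-2.5,0,0,1],[110,-2.5,0,0,1]]}}

```text
time: 7.0
tool_pos: [0.5529, 0.1645, 0.1902]
tool_rot: [-0.0, 0.707, -0.0, -0.707]
contact_force: [-0.5, 0.4, -1.3]
gripper_width: 0.25
```

{"name": "play_rows", "arguments": {"plan": [[0,-17.5,-7,0,1],[0,-30,1,0,1],[0,-38,13.5,0,1],[0,-41,28,0,1],[0,-38,42.5,0,1],[0,-30,55,0,1],[0,-17.5,63,0,1],[0,-3,66,0,1]]}}

```text
time: 8.0
tool_pos: [0.4862, 0.1674, 0.1906]
tool_rot: [-0.001, 0.707, 0.001, -0.707]
contact_force: [3.0, -0.1, -1.8]
gripper_width: 0.247
```

{"name": "play_rows", "arguments": {"plan": [[0,14.5,-3,0,1],[0,27,-11,0,1],[0,35,-23.5,0,1],[0,38,-38,0,1],[0,35,-52.5,0,1],[0,27,-65,0,1],[0,14.5,-73,0,1],[0,0,-76,0,1]]}}

```text
time: 9.0
tool_pos: [0.5628, 0.1682, 0.1898]
tool_rot: [-0.0, -0.706, 0.0, 0.708]
contact_force: [-3.0, -0.4, -1.7]
gripper_width: 0.248
```

```bash
cat > balls.py <<'E'
from h import *
import sys
s=manip.state(); print(s["time"],s["tool_pos"].round(4),s["contact_force"].round(1),s["gripper_width"],quat(s["tool_rot"])[:,0].round(3))
f=manip.grab_frame("top"); hsv=cv2.cvtColor(f["img"],cv2.COLOR_RGB2HSV); H,S,V=[hsv[...,i].astype(int) for i in range(3)]
a=np.radians(-4.8); R=np.array([[np.cos(a),np.sin(a)],[-np.sin(a),np.cos(a)]])
for nm,mm in(("blue",(H>95)&(H<125)&(S>130)),("orange",(H<18)&(S>150)&(V>90))):
    mm=mm.copy(); mm[:,:198]=0;mm[:,262:]=0;mm[:210]=0;mm[272:]=0
    n,l,st,c=cv2.connectedComponentsWithStats(mm.astype(np.uint8))
    print(nm,[(st[i,4],*(R@(onplane(f,c[i][0],c[i][1],.019)-[.5223,.1663,0])[:2]*1000).round(0)) for i in range(1,n) if st[i,4]>8])
if len(sys.argv)>1: cv2.imwrite("pics/"+sys.argv[1],cv2.resize(cv2.cvtColor(f["img"],cv2.COLOR_RGB2BGR)[190:290,180:280],None,fx=5,fy=5,interpolation=0))
E
python3 balls.py
```

```text
9.0 [0.5628 0.1682 0.1898] [-3.  -0.4 -1.7] 0.24800276803958562 [-0.002 -0.001 -1.   ]
blue [(np.int32(54), np.float64(-29.0), np.float64(48.0)), (np.int32(12), np.float64(-57.0), np.float64(19.0))]
orange [(np.int32(10), np.float64(41.0), np.float64(-27.0)), (np.int32(56), np.float64(-2.0), np.float64(52.0)), (np.int32(56), np.float64(-2.0), np.float64(-57.0))]
```

{"name": "play_rows", "arguments": {"plan": [[0,-14.5,3,0,1],[0,-27,11,0,1],[0,-35,23.5,0,1],[0,-38,38,0,1],[0,-35,52.5,0,1],[0,-27,65,0,1],[0,-14.5,73,0,1],[0,0,76,0,1]]}}

```text
time: 10.05
tool_pos: [0.4866, 0.1675, 0.1908]
tool_rot: [-0.001, 0.708, 0.001, -0.707]
contact_force: [2.0, -0.1, -2.2]
gripper_width: 0.251
```

{"name": "play_rows", "arguments": {"plan": [[0,14.5,-3,0,1],[0,27,-11,0,1],[0,35,-23.5,0,1],[0,38,-38,0,1],[0,35,-52.5,0,1],[0,27,-65,0,1],[0,14.5,-73,0,1],[0,0,-76,0,1]]}}

```text
time: 11.05
tool_pos: [0.5624, 0.1685, 0.1897]
tool_rot: [-0.0, -0.706, 0.0, 0.708]
contact_force: [-4.0, -0.3, -1.7]
gripper_width: 0.249
```

{"name": "play_rows", "arguments": {"plan": [[0,-13,5,0,1],[0,-24,14,0,1],[0,-30,26,0,1],[0,-32,38,0,1],[0,-30,50,0,1],[0,-23,61,0,1],[0,-12,68,0,1],[0,0,70,0,1]]}}

```text
time: 12.05
tool_pos: [0.4931, 0.1667, 0.1908]
tool_rot: [-0.0, 0.708, 0.0, -0.706]
contact_force: [2.7, 0.6, -2.4]
gripper_width: 0.251
```

{"name": "play_rows", "arguments": {"plan": [[0,11,-2,0,1],[0,21,-8,0,1],[0,28,-18,0,1],[0,31,-32,0,1],[0,28,-45,0,1],[0,21,-56,0,1],[0,11,-62,0,1],[0,0,-64,0,1]]}}

```text
time: 13.05
tool_pos: [0.557, 0.1685, 0.1901]
tool_rot: [-0.0, -0.707, -0.0, 0.707]
contact_force: [0.2, -0.2, -2.0]
gripper_width: 0.247
```

```bash
python3 balls.py t3.png
```

```text
13.05 [0.557  0.1685 0.1901] [ 0.2 -0.2 -2. ] 0.24682673919851036 [-0.001  0.    -1.   ]
blue [(np.int32(50), np.float64(21.0), np.float64(-53.0)), (np.int32(55), np.float64(-20.0), np.float64(54.0)), (np.int32(50), np.float64(-18.0), np.float64(-55.0)), (np.int32(40), np.float64(-44.0), np.float64(-39.0))]
orange [(np.int32(9), np.float64(49.0), np.float64(-37.0)), (np.int32(50), np.float64(-47.0), np.float64(33.0))]
```

View pics/t3.png

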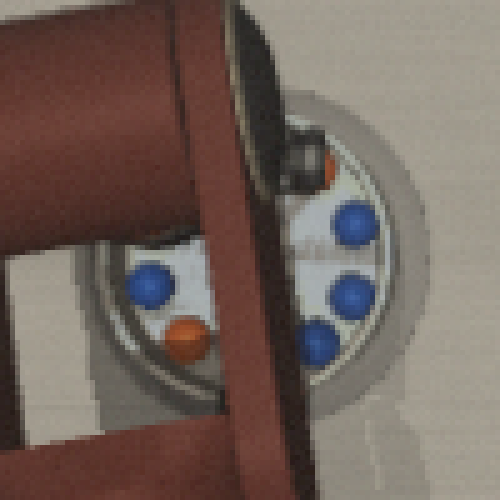

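Top crop: blue and an orange on the left (150,285)/(187,340), three blue plus an orange on the right (355,225)…(330,170); mixed on both sides. Lifting out and checking from the wrist.

{"name": "play_rows", "arguments": {"plan": [[-10,0,6,0,1],[-20,0,6,0,1],[-35,0,6,0,1],[-60,0,6,0,1],[-90,0,6,0,1],[-110,0,6,0,1],[-110,0,6,0,1],[-110,0,6,0,1]]}}

```text
time: 14.1
tool_pos: [0.5504, 0.1673, 0.2991]
tool_rot: [0.0, -0.707, 0.0, 0.708]
contact_force: [-0.1, 0.0, -1.7]
gripper_width: 0.248
```

```bash
python3 - <<'E'
from h import *
s=manip.state(); print(s["tool_pos"],s["contact_force"])
f=manip.grab_frame("wrist"); np.savez("w4.npz",**f); hsv=cv2.cvtColor(f["img"],cv2.COLOR_RGB2HSV); H,S,V=[hsv[...,i].astype(int) for i in range(3)]
a=np.radians(-4.8); R=np.array([[np.cos(a),np.sin(a)],[-np.sin(a),np.cos(a)]])
for nm,mm in(("blue",(H>95)&(H<125)&(S>130)),("orange",(H<18)&(S>150)&(V>90))):
    mm=mm.copy(); mm[:,:200]=0;mm[:,360:]=0;mm[:110]=0;mm[260:]=0
    n,l,st,c=cv2.connectedComponentsWithStats(mm.astype(np.uint8))
    print(nm,[(int(st[i,4]),(R@(onplane(f,c[i][0],c[i][1],.019)-[.525,.167,0])[:2]*1000).round(0).tolist()) for i in range(1,n) if st[i,4]>20])
save(f,"w4.png",(190,90,370,270),3)
d=manip.state()
G=np.array([.5326,-.1842]); ax=np.array([.934,-.358]); E=G-ax*.078
print("exit point",E,"delta now",todelta([*E,.3005]))
E
```

```text
[0.5503894  0.16731875 0.29914175] [-0.06199691  0.03199977 -1.69357159]
blue [(243, [20.0, -52.0]), (231, [-21.0, 56.0]), (227, [-20.0, -53.0]), (225, [-45.0, -36.0])]
orange [(251, [54.0, 8.0]), (267, [40.0, 42.0]), (265, [48.0, -27.0]), (250, [12.0, 58.0]), (236, [-49.0, 34.0])]
exit point [ 0.459748 -0.156276] delta now (array([ -1.6, 323.6,  90.4]), 0.0)
```

View pics/w4.png

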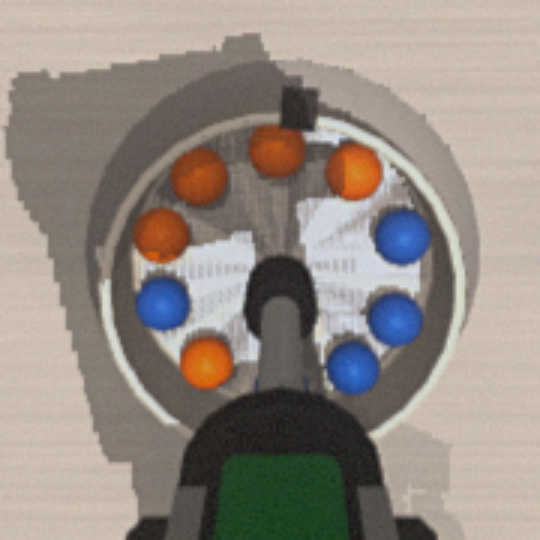

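Ring of balls: on the left (y>0) oranges plus a blue (162,303), on the right (y<0) an orange (355,172) plus blues; the tenth (blue) is hidden behind the collar. Criterion met with wide margins. Returning.

{"name": "play_rows", "arguments": {"plan": [[0,40,10,0,1],[0,90,25,0,1],[0,150,42,0,1],[0,210,58,0,1],[0,265,75,0,1],[0,305,88,0,1],[0,323.5,92,0,1],[0,323.5,92,0,1]]}}

```text
time: 15.15
tool_pos: [0.4579, -0.1568, 0.2987]
tool_rot: [0.001, -0.706, 0.001, 0.708]
contact_force: [-0.5, 0.6, -1.8]
gripper_width: 0.25
```

{"name": "play_rows", "arguments": {"plan": [[0,0,0,0,1],[30,0,0,0,1],[55,0,0,0,1],[69,0,0,0,1],[69,0,0,0,1],[69,0,0,0,1]]}}

```text
time: 15.9
tool_pos: [0.4594, -0.156, 0.2325]
tool_rot: [0.0, 0.708, -0.0, -0.707]
contact_force: [0.4, -0.1, -2.5]
gripper_width: 0.252
```

```bash
python3 - <<'E'
from h import *
s=manip.state(); print(s["tool_pos"],quat(s["tool_rot"]).round(3).tolist(),s["contact_force"],s["gripper_width"])
print("to seat +13mm",todelta([.5326,-.1842,.2289]))
f=manip.grab_frame("wrist"); save(f,"w5.png"); np.savez("w5.npz",**f); f=manip.grab_frame("scene"); np.savez("s5.npz",**f)
a=f["img"][120:240,200:320]; cv2.imwrite("pics/s5.png",cv2.cvtColor(cv2.resize(a,None,fx=4,fy=4),cv2.COLOR_RGB2BGR))
E
```

```text
[ 0.45941458 -0.1560182   0.23251944] [[0.002, 0.0, -1.0], [-0.001, -1.0, -0.0], [-1.0, 0.001, -0.002]] [ 0.40112789 -0.0993318  -2.4767585 ] 0.25228469017315047
to seat +13mm (array([  3.8,  28.2, -73.2]), 0.0)
```

View pics/s5.png

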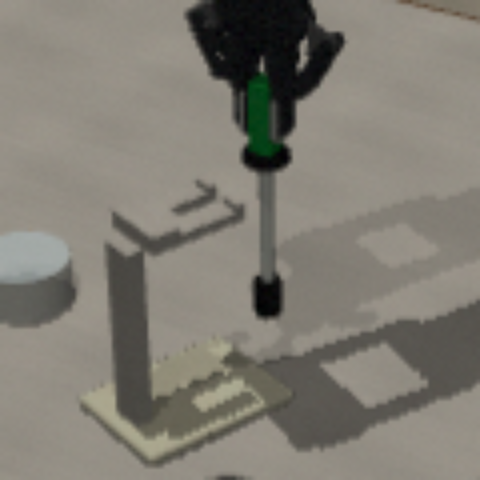

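Rod hangs upright in the gripper at the slot mouth, collar above the prongs. Sliding in.

{"name": "play_rows", "arguments": {"plan": [[0,7,-18,0,1],[0,14,-36,0,1],[0,21,-55,0,1],[0,28,-73,0,1],[0,28,-73,0,1],[5,28,-73,0,1],[10,28,-73,0,1],[10,28,-73,0,1]]}}

```text
time: 17.0
tool_pos: [0.531, -0.1837, 0.2205]
tool_rot: [0.0, -0.707, -0.0, 0.708]
contact_force: [-0.6, -0.6, -2.4]
gripper_width: 0.249
```

{"name": "play_rows", "arguments": {"plan": [[2,0,0,0,1],[4,0,0,0,1],[6,0,0,0,1],[6,0,0,0,1],[6,0,0,0,1]]}}

```text
time: 17.62
tool_pos: [0.5319, -0.1841, 0.2159]
tool_rot: [0.0, 0.707, -0.0, -0.707]
contact_force: [-1.8, 0.4, 1.9]
gripper_width: 0.248
```

Wrist force shows the collar seated. Opening, then checking.

{"name": "play_rows", "arguments": {"plan": [[0,0,0,0,0.4],[0,0,0,0,0.3],[0,0,0,0,0],[0,0,0,0,-0.5],[0,0,0,0,-1],[0,0,0,0,-1],[0,0,0,0,-1],[0,0,0,0,-1]]}}

```text
time: 18.62
tool_pos: [0.5318, -0.184, 0.2153]
tool_rot: [-0.0, 0.707, -0.0, -0.707]
contact_force: [0.6, 0.3, -0.2]
gripper_width: 1.001
```

{"name": "play_rows", "arguments": {"plan": [[-15,0,0,0,-1],[-35,0,0,0,-1],[-60,0,0,0,-1],[-100,0,0,0,-1],[-115,30,40,0,-1],[-115,70,70,0,-1],[-115,78,66,0,-1],[-115,78,66,0,-1]]}}

```text
time: 19.62
tool_pos: [0.4661, -0.2624, 0.3315]
tool_rot: [-0.0, 0.708, -0.001, -0.707]
contact_force: [0.4, -0.1, 0.2]
gripper_width: 0.997
```

{"name": "play_rows", "arguments": {"plan": [[0,0,0,0,-1],[0,0,0,0,-1],[0,0,0,0,-1],[0,0,0,0,-1]]}}

```text
time: 20.12
tool_pos: [0.4659, -0.2617, 0.3302]
tool_rot: [-0.0, -0.707, -0.0, 0.707]
contact_force: [0.2, 0.8, 0.7]
gripper_width: 0.999
```

```bash
python3 balls.py; python3 - <<'E'
from h import *
f=manip.grab_frame("wrist"); save(f,"w6.png"); P=pts(f); hsv=cv2.cvtColor(f["img"],cv2.COLOR_RGB2HSV); H,S,V=[hsv[...,i].astype(int) for i in range(3)]
g=(H>40)&(H<90)&(S>90); t=g&(P[...,2]>.258)&(P[...,2]<.270); print("handle top",t.sum(),cv2.minAreaRect(P[t][:,:2].astype(np.float32)),np.median(P[t][:,2]))
c=(V<70)&(abs(P[...,2]-.2)<.004); q=P[c]; q=q[np.hypot(q[:,0]-.53,q[:,1]+.185)<.05]; print("collar",len(q),cv2.minEnclosingCircle(q[:,:2].astype(np.float32)),np.median(q[:,2]))
f=manip.grab_frame("scene"); cv2.imwrite("pics/s6.png",cv2.cvtColor(cv2.resize(f["img"][110:290,190:400],None,fx=3,fy=3),cv2.COLOR_RGB2BGR))
E
```

```text
20.125 [ 0.4659 -0.2617  0.3302] [0.2 0.8 0.7] 0.9993829275909237 [-0.  0. -1.]
blue [(np.int32(44), np.float64(21.0), np.float64(-53.0)), (np.int32(45), np.float64(-20.0), np.float64(54.0)), (np.int32(47), np.float64(-18.0), np.float64(-55.0)), (np.int32(47), np.float64(-44.0), np.float64(-38.0)), (np.int32(49), np.float64(-57.0), np.float64(-4.0))]
orange [(np.int32(50), np.float64(56.0), np.float64(7.0)), (np.int32(52), np.float64(41.0), np.float64(41.0)), (np.int32(51), np.float64(49.0), np.float64(-29.0)), (np.int32(53), np.float64(13.0), np.float64(57.0)), (np.int32(54), np.float64(-47.0), np.float64(32.0))]
handle top 1140 ((0.5305535197257996, -0.18376164138317108), (0.021612605080008507, 0.021297024562954903), 0.8364173769950867) 0.26400496811750845
collar 782 ((0.5302234888076782, -0.18356993794441223), 0.019873125478625298) 0.20010163201009554
```

View pics/s6.png

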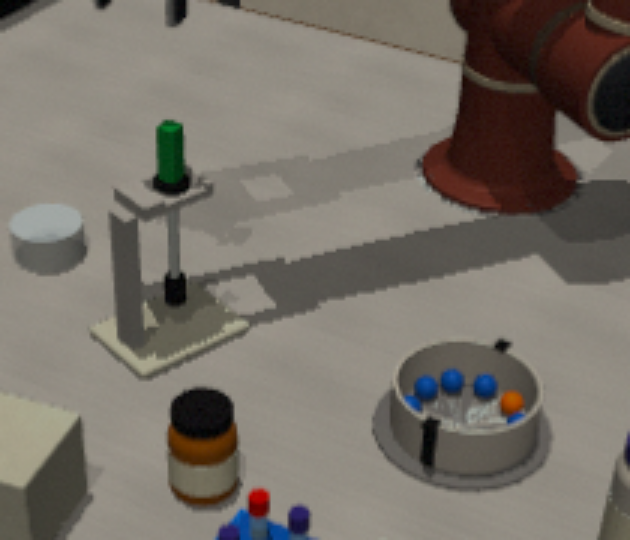

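The rod hangs upright in the fork at (172,190) in the crop, all 10 balls are in the dish, and the arm is clear.

```bash
python3 -c "
from plant import manip
print(manip.job_done())"
```

```text
the job is handed in; nothing more can be done
None
```

I took the rod out of its fork and stirred the balls for three full rounds. The rounds ran at about 38, 38 and 32 mm radius, with the foot about 14 mm above the bench. I then hung the rod back in the fork by its collar and handed the job in at about 20 s. The hand-in gives no verdict.

My last checks all passed and none disagreed:

- **Rod:** the collar and handle top are within 2 mm of their starting position. The collar height is unchanged and the rod is upright. The gripper is open and clear of it.
- **Balls:** all 10 are in the dish. On the +y side there are 4 orange and 1 blue, and on the −y side 1 orange and 4 blue. The nearest ball to the line is 4 mm from it; the only orange on −y is 29 mm past the line, and the only blue on +y is 54 mm past it.
- **Forces and bystanders:** the wrist force stayed under 5 N at every reading. The amber jar and petri stack look undisturbed in the last picture. I did not check the reagent bottle again at the end, but the arm stayed well away from it.

The two rim marks look the same, so I could not tell which one is +x. Three rounds give the required order of steps from either mark.

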